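Draw the telescoping loupe out over the watch movement and hold it

ROBOT

A 6-joint arm with a two-finger parallel gripper is mounted at the origin on the work surface. World frame = base frame: x ahead of the robot, y to its left, z up, the work surface at z = 0. Lengths are in m, angles in rad, forces in N, time in s.
With the tool pointing down it reaches from about 0.3 to 0.85 m from the base axis. Payload 5.4 kg.
Tool frame: the origin (TCP) lies midway between the tips of the shut fingers; the grasp point (between the pads) lies 19 mm behind it (robot.grip_point_offset is the distance from the TCP to the grasp point, in m); y points along the fingers, x is the direction in which the jaws open and shut, and the axes are right-handed (so a half turn about y gives the same grasp; the last joint's range is limited). The gripper opens to 85 mm and grips with 20 to 120 N. Pads are 22 mm wide; open, the fingers measure 114 mm over their backs; the gripper's body (76 mm by 85 mm) begins 54 mm behind the grasp point. The pads swing forward as they close: fully open they stand 13 mm farther back than shut.
Start: joints at [1.107, 0.158, 1.597, -0, 1.386, -0.21], TCP at [0.144, 0.557, 0.231] pointing down, gripper open.
Joint ranges: [-2.91, 2.91], [-0.94, 2.29], [0.18, 2.7], [-1.29, 4.43], [0.17, 2.64], [-3, 3]. Speed limits (rad/s): [2.57, 2.57, 3.14, 3.14, 3.14, 3.14].

INTERFACE

Orientations are given as a rotation vector (axis times angle).
In Python, from rig import robot gives the robot as it stands. The module is installed in compiled form; this text tells all that it offers.
- The arm moves only by the tool step_arm, never from a script. Its argument "moves" is a list of rows, each a list of 2 entries, a list of its own where there are three numbers: the shift along the tool's x, y, z in cm, then the turn about the tool's y in rad. A call has exactly 10 rows; each row shifts and turns the commanded pose from where the row before left it, along the tool's axes as they then stand; what a row does not reach is not made up. A row lasts 1/12 s, in which the tool goes at most 41.7 mm and 7.16 degrees, less where a joint would pass 70% of its speed; a pose out of reach is approached as far as the arm can. A call is refused whole if a number of a shift passes 4.17 or a number of a turn 0.125, either way. A call with a gripper value outside its range is refused whole. "gripper" is the gripper's target within -1 to 1 (shut at 1, half-way at 0, fully open at -1), set as the call begins (left out, the last holds). The fingers move at their own pace and stop on an object; "grip_force" is the grip in N (left out, the last holds). Time passes only in rows, so rows that do not move let the fingers close, or fill a call up. It gives the time, the measured TCP pose, the force and the opening at its end, in the units of the state.
- robot.sense(): the state, without advancing time (a new reading comes with each control period).
- robot.grab_frame(name): name is "scene" or "top" or "wrist"; returns a dict with "frame" (384x512x3 uint8, red, green, blue), "fov_y" (degrees; the focal length in pixels is half the picture's height over the tangent of half this angle, whatever the lens; pixels are square), "cx", "cy" (the principal point, pixels), "R" (3x3) and "t" (3): a world point X has camera coordinates R X + t; the wrist camera has in their place "mount" (4x4, takes a point from camera to tool coordinates, whose origin is the TCP and whose axes are the tool frame's). Camera axes: x right, y down, z forward; pixel columns grow to the right and rows downward; lengths in m; the calibration is good to about 2 mm. A picture is of the moment at which its call begins: read the wrist's pose just before it. There is no depth.
- robot.job_done(): hands the job in, once; it reports no verdict.
The state is a dict: "clock": time; "joint_pos": joint angles; "qd": joint speeds; "effort": joint torques, N m; "position": TCP position; "tcp_rot": TCP orientation; "wrist_force": force on the tool from outside, world axes, zero at the start; "torque": the same for the moment, N m; "grip_width": finger opening in m.
Only numpy, scipy, OpenCV 4.12 (cv2) and the standard library are available. Lean on these libraries where they do the work, as an engineer would, in place of code of your own. Each camera call takes 0.05 s, during which the arm holds its last target.

TASK

A buyer wants to look at the watch movement under the bench loupe: press the red release button on the stand so that the loupe springs out to its first stop, then take the blue post and pull the loupe on, against its return spring, to its second stop, where the lens is over the movement. The program finishes while still holding the loupe fully out, since it slides back if let go. Do not touch the lens, and leave the movement, the tin and the small carton where they are.

Things in the scene. Friction and masses are not known exactly. Their poses are not given: they have to be found in the camera images.
- stand: Grey loupe stand fixed to the table. Its origin is on the table under the middle of the stand; its own -x axis is the direction in which the loupe telescopes out (level), z is up. Foot 150 x 100 x 14 mm; above it a grey housing 150 mm long (x) and 50 mm wide (y), from 73 to 115 mm above the table. The telescope's axis is 95 mm above the table, at y = 0. The stand's place and yaw change from run to run.
- release (a joint): Travel of the red release button, m: 0 up, 0.006 fully down. About 1.5 N starts it, 5 N puts it fully down; springs back up. Beyond 0.0045 the inner latch lets section 1 go; a single press is enough and it need not be held.
- release_top (a point): Centre of the top of the round red button (28 mm across), on top of the housing, 30 mm to the stand's +x side of its origin; 129 mm above the table when up. It is pressed straight down.
- section1 (a joint): How far section 1 (12 mm steel rod with the blue post and the lens) is out of section 2, m. 0 at the start, latched (it cannot be pulled then). When the button is pressed a spring of 3 to 4 N drives it out to its stop at 0.045 in about 0.3 s and keeps it there: that is the first stop of the loupe; a yellow band shows on the rod.
- section2 (a joint): How far section 2 (18 mm aluminium tube, which carries section 1) is out of the housing, m. 0 at the start; hard stop at 0.08, which is the second stop of the loupe: a red band on the tube then shows just outside the housing. A return spring pulls it in, 3 N at 0 growing to 7 N at 0.08, so it slides back when the post is let go.
- post: Origin: the middle of the graspable part of the blue upright post, 20 x 20 mm square (sides along the stand's x and y), on section 1: it stands from 104 to 158 mm above the table and this point is 135 mm above the table. At the start it is 115 mm to the stand's -x side of its origin; it moves along -x by section1 + section2 (0.125 m in all). Below it the rod's black block (26 mm wide) and rod, top at 104 mm.
- lens: Origin: centre of the round lens (level disc, 65 mm over its black rim, 10 mm thick, 95 mm above the table), carried by section 1, 70 mm farther to the stand's -x than the blue post.
- movement_center (a point): Centre, half-way up, of the brass watch movement (38 mm across) on its round black holder (48 mm across, 18 mm high in all). It stands loose on the table within 8 mm of the place under the lens at the second stop. It stays where it is.
- tin_center (a point): Centre, half-way up, of an open round aluminium tin of watch wheels, 72 mm across, 22 mm high, loose. Stays where it is.
- carton_center (a point): Centre, half-way up, of a small open cardboard carton of paper packets, 95 x 70 mm, 32 mm high, packets to about 43 mm, loose. Stays where it is.

How it is judged:
On the way, in this order (a step that is already met when the one before it is completed fails the run):
1. the button has been pressed and section 1 has sprung out to the first stop (over 41 of 45 mm), section 2 still in (under 20 mm) (value of joint section1 above 0.041 m and value of joint section2 below 0.02 m), for 0.1 s.
2. the loupe is pulled by the fingers to the second stop (section 2 over 75 of 80 mm) (value of joint section2 above 0.075 m and contact force between the fingers and post above 2 N), for 0.2 s.
At the end, for the whole second after the job is handed in: Section 1 out over 41 of 45 mm, section 2 over 75 of 80 mm, under 10 mm/s, the fingers bearing on the blue post with over 2 N; lens centre within 20 mm of the movement's centre seen from above; movement moved under 10 mm, tin and carton under 20 mm (all of step 2 and value of joint section1 above 0.041 m and velocity of joint section2 between -0.01 and 0.01 m/s and horizontal distance between lens and movement_center below 0.02 m and distance of movement_center from where it was at the start of the episode below 0.01 m and distance of each of tin_center, carton_center from where it was at the start of the episode below 0.02 m); the arm keeps its last pose, push and grip.
It fails at once if the watch movement is shifted by more than 10 mm (distance of movement_center from where it was at the start of the episode above 0.01 m).
It fails at once if the tin of wheels is shifted by more than 20 mm (distance of tin_center from where it was at the start of the episode above 0.02 m).
It fails at once if the small carton is shifted by more than 20 mm (distance of carton_center from where it was at the start of the episode above 0.02 m).
It fails at once if the fingers press on the lens with more than 2 N (contact force between the fingers and lens above 2 N).
It also fails if it takes over 40 s, if anything falls off the work surface, if the arm or the gripper's body presses on something with over 40 N, if the wrist force passes 120 N, or if a joint passes its speed limit or range.

## Working session

There is one attempt and no reset: what is moved stays moved. The work goes in short steps, Python scripts to look and compute and a tool call to move; the robot and the scene stay as the last step left them, time stands still between calls to the robot, and variables do not carry over. Pictures are saved under pics/ and viewed, and the job is handed in when it is done.

Besides the shell and the picture viewer there is one more tool, called after "Call:" by a JSON object that holds its "fn" and its "kwargs". step_arm: Moves the arm, as the interface text tells. Its arguments: {"type":"object","properties":{"moves":{"type":"array"},"gripper":{"type":"number"},"grip_force":{"type":"number"}},"required":["moves"]}

```bash
mkdir -p pics
python3 - <<'E'
from rig import robot
import cv2,numpy as np
s=robot.sense()
for k in s: print(k,np.round(s[k],4))
for n in ["scene","top","wrist"]:
    f=robot.grab_frame(n)
    cv2.imwrite(f"pics/{n}0.png",f["frame"][:,:,::-1])
    print(n,f["fov_y"],f["cx"],f["cy"],f.get("R"),f.get("t"),f.get("mount"))
print(robot.grip_point_offset)
E
```

```text
clock 0.0
joint_pos [ 1.1069  0.1591  1.5983 -0.      1.3862 -0.2101]
qd [ 0.001   0.0001  0.0002  0.0001 -0.0011 -0.0015]
effort [ 2.00000e-04 -3.96004e+01 -3.31425e+01 -2.00000e-04  8.30000e-03
 -0.00000e+00]
position [0.1441 0.556  0.2303]
tcp_rot [-1.3195 -1.0189  1.0218]
wrist_force [ 0.5161  0.7126 -0.691 ]
torque [0.0059 0.0098 0.0124]
grip_width 0.0853
scene 42.988491363131736 250.83128213100284 196.01490179118292 [[-2.99790281e-01  9.54005009e-01 -4.79509980e-04]
 [ 8.24939040e-01  2.58979564e-01 -5.02399408e-01]
 [-4.79167368e-01 -1.51010026e-01 -8.64635533e-01]] [ 0.23215553 -0.37342495  1.25930523] None
top 44.15541675962079 248.40658872451448 196.89728209084006 [[ 0.02688643 -0.99962869  0.00442677]
 [-0.99814499 -0.02708797 -0.05452355]
 [ 0.05462322 -0.00295261 -0.99850267]] [-0.08757528  0.53374304  1.00408989] None
wrist 66.28893870516964 255.12150118751626 193.51043191275426 None None [[ 9.99999730e-01  3.04271798e-04 -6.68254685e-04 -9.31543151e-04]
 [ 7.28256600e-04 -2.94805098e-01  9.55557127e-01 -1.42530869e-01]
 [ 9.37441979e-05 -9.55557357e-01 -2.94805240e-01  7.41377121e-02]
 [ 0.00000000e+00  0.00000000e+00  0.00000000e+00  1.00000000e+00]]
0.0187
```

View pics/scene0.png

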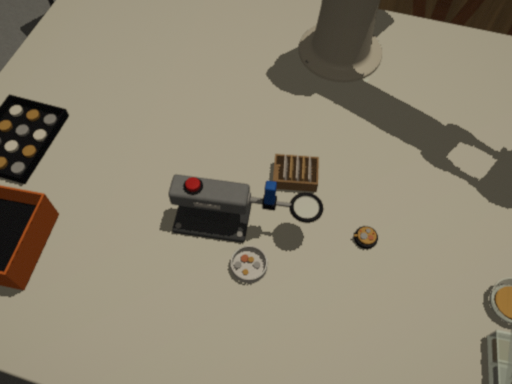

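View pics/top0.png

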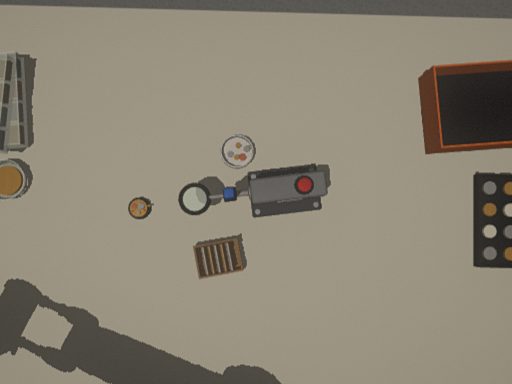

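View pics/wrist0.png

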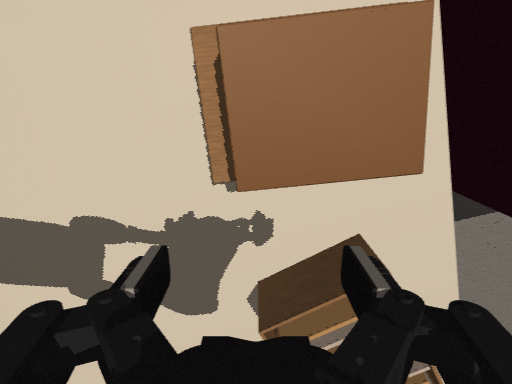

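The scene view shows the red button at about (193,185), the blue post at (270,194), the lens at (306,207) and the movement at (367,237). The top view has them at about (305,185), (230,194), (195,199) and (139,208). The tin at (238,152) and the carton at (218,257) lie on either side of the rod. Next I measure these points.

```bash
cat > h.py <<'E'
import numpy as np,cv2
from scipy.spatial.transform import Rotation as Ro
def ray(f,u,v,tcp=None):
    H=f["frame"].shape[0]; fl=H/2/np.tan(np.radians(f["fov_y"])/2)
    d=np.array([(u-f["cx"])/fl,(v-f["cy"])/fl,1.])
    if f.get("R") is not None:
        R=np.array(f["R"]);t=np.array(f["t"]); return -R.T@t, R.T@d
    M=np.array(f["mount"]); p,rv=tcp; W=Ro.from_rotvec(rv).as_matrix()
    return np.array(p)+W@M[:3,3], W@M[:3,:3]@d
def onz(f,u,v,z,tcp=None):
    o,d=ray(f,u,v,tcp); return o+d*(z-o[2])/d[2]
def cross(r1,r2):
    (o1,d1),(o2,d2)=r1,r2
    A=np.stack([d1,-d2],1); s=np.linalg.lstsq(A,o2-o1,rcond=None)[0]
    a=o1+s[0]*d1;b=o2+s[1]*d2
    return (a+b)/2,np.linalg.norm(a-b)
def blobs(img,lo,hi,minA=20,roi=None):
    hsv=cv2.cvtColor(img,cv2.COLOR_RGB2HSV)
    m=cv2.inRange(hsv,np.array(lo),np.array(hi))
    if roi: 
        k=np.zeros_like(m);k[roi[1]:roi[3],roi[0]:roi[2]]=255;m&=k
    n,l,st,c=cv2.connectedComponentsWithStats(m)
    return sorted([(st[i,4],*np.round(c[i],1),*st[i,:4]) for i in range(1,n) if st[i,4]>=minA],reverse=True),m,l
E
python3 - <<'E'
from rig import robot
from h import *
T=robot.grab_frame("top");S=robot.grab_frame("scene")
for n,f in (("top",T),("scene",S)):
    for c,lo,hi in (("red",(172,120,80),(180,255,255)),("red0",(0,160,80),(6,255,255)),("blue",(100,120,30),(130,255,255))):
        print(n,c,[tuple(map(float,b)) for b in blobs(f["frame"],lo,hi)[0]][:4])
# approximations
print("btn top",onz(T,305,185,.129),"scene",onz(S,193,184.5,.129))
print("post top",onz(T,230,194,.158))
print("lens",onz(T,195,199,.1),onz(S,306.5,207,.1))
print("mov",onz(T,139,208,.018),onz(S,367,236,.018))
print("tin",onz(T,238,152,.022),onz(S,248,264,.022))
print("carton",onz(T,218,257,.035),onz(S,297,172,.035))
for n,f,r in (("top",T,(120,120,340,290)),("scene",S,(160,140,390,290))):
    im=f["frame"][r[1]:r[3],r[0]:r[2],::-1]
    cv2.imwrite(f"pics/{n}1.png",cv2.resize(im,None,fx=3.4,fy=3.4,interpolation=cv2.INTER_CUBIC))
E
```

```text
top red []
top red0 [(142.0, 304.0, 184.1, 298.0, 178.0, 13.0, 13.0)]
top blue [(95.0, 228.2, 192.7, 223.0, 188.0, 11.0, 11.0)]
scene red []
scene red0 [(145.0, 192.4, 183.3, 185.0, 178.0, 15.0, 12.0)]
scene blue [(236.0, 269.9, 192.8, 264.0, 181.0, 13.0, 24.0)]
btn top [ 0.55540309 -0.18047364  0.129     ] scene [ 0.56162514 -0.17940897  0.129     ]
post top [ 0.53251854 -0.03852827  0.158     ]
lens [0.52424712 0.03221335 0.1       ] [0.5284337  0.03223993 0.1       ]
mov [0.50559025 0.16034637 0.018     ] [0.51017769 0.16049907 0.018     ]
tin [ 0.63145557 -0.04816562  0.022     ] [ 0.6401283 -0.0479074  0.022    ]
carton [ 0.40705803 -0.01279755  0.035     ] [ 0.41564618 -0.01033778  0.035     ]
```

View pics/top1.png

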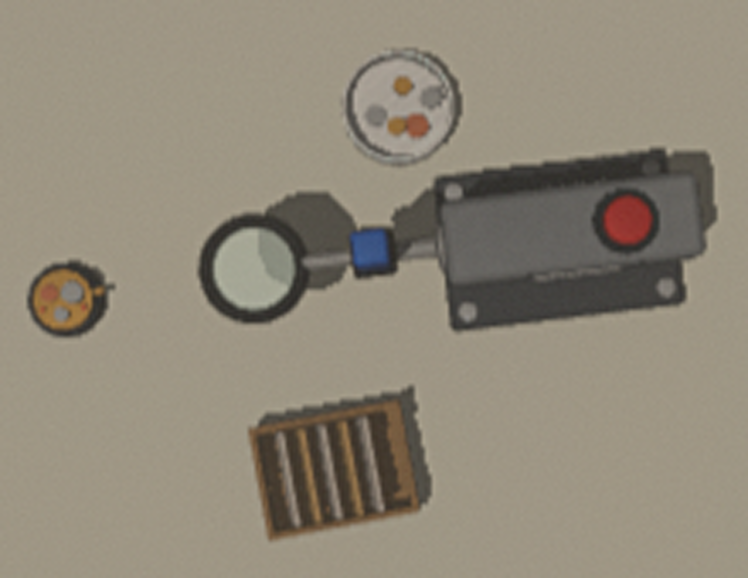

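View pics/scene1.png

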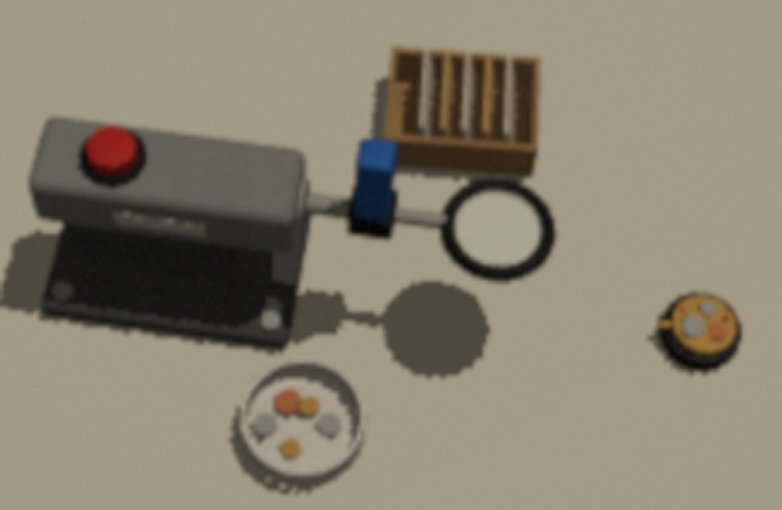

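```bash
cat > plan.py <<'E'
import sys
from rig import robot
from h import *
def plan(target,yawdir=None):
    s=robot.sense(); W=Ro.from_rotvec(s["tcp_rot"]).as_matrix()
    d=np.array(target)-s["position"]
    print("t",round(s["clock"],2),"pos",np.round(s["position"],4),"F",np.round(s["wrist_force"],1),"w",round(s["grip_width"],4))
    print("tool shift cm",np.round(W.T@d*100,2)); 
    print("W",np.round(W,3).tolist())
    if yawdir is not None:
        v=W.T@np.array([*yawdir,0]); # tool x -> yawdir, turn about y
        print("turn",np.arctan2(-v[2],v[0]))
E
python3 - <<'E'
from plan import *
plan([.557,-.179,.16],(.989,.149)); plan([.557,-.179,.16],(-.989,-.149)); plan([.557,-.179,.16],(-.149,.989));plan([.557,-.179,.16],(.149,-.989))
E
```

```text
t 0.25 pos [0.1443 0.5563 0.2308] F [-0.1 -0.4 -0.1] w 0.0851
tool shift cm [-60.8    7.13 -58.42]
W [[0.251, -0.0, -0.968], [0.968, -0.001, 0.251], [-0.001, -1.0, 0.0]]
turn 1.1674218947419523
t 0.25 pos [0.1443 0.5563 0.2308] F [-0.1 -0.4 -0.1] w 0.0851
tool shift cm [-60.8    7.13 -58.42]
W [[0.251, -0.0, -0.968], [0.968, -0.001, 0.251], [-0.001, -1.0, 0.0]]
turn -1.9741707588478408
t 0.25 pos [0.1443 0.5563 0.2308] F [-0.1 -0.4 -0.1] w 0.0851
tool shift cm [-60.8    7.13 -58.42]
W [[0.251, -0.0, -0.968], [0.968, -0.001, 0.251], [-0.001, -1.0, 0.0]]
turn -0.40337479850451075
t 0.25 pos [0.1443 0.5563 0.2308] F [-0.1 -0.4 -0.1] w 0.0851
tool shift cm [-60.8    7.13 -58.42]
W [[0.251, -0.0, -0.968], [0.968, -0.001, 0.251], [-0.001, -1.0, 0.0]]
turn 2.7382178550852827
```

Call:
{"fn": "step_arm", "kwargs": {"moves": [[[0,-0.5,0],0.117],[[0,-0.5,0],0.117],[[0,-0.5,0],0.117],[[0,-0.5,0],0.117],[[0,0,0],0.117],[[0,0,0],0.117],[[0,0,0],0.117],[[0,0,0],0.117],[[0,0,0],0.117],[[0,0,0],0.114]], "gripper": 1, "grip_force": 60}}

```text
clock: 1.08
position: [0.1443, 0.5565, 0.2511]
tcp_rot: [-1.568, -0.113, 0.113]
wrist_force: [-0.1, 0.4, -0.1]
grip_width: 0.0
```

```bash
python3 -c "
from plan import *
plan([.557,-.179,.20],(.989,.149))"
```

```text
t 1.08 pos [0.1443 0.5565 0.2511] F [-0.1  0.4 -0.1] w 0.0
tool shift cm [ 30.27   5.13 -78.71]
W [[0.99, -0.0, -0.144], [0.144, -0.0, 0.99], [-0.0, -1.0, -0.0]]
turn -0.005305882064372996
```

Call:
{"fn": "step_arm", "kwargs": {"moves": [[[1,0,-2.6],0],[[1,0,-2.6],0],[[1,0,-2.6],0],[[1,0,-2.6],0],[[1,0,-2.6],0],[[1,0,-2.6],0],[[1,0,-2.6],0],[[1,0,-2.6],0],[[1,0,-2.6],0],[[1,0,-2.6],0]]}}

```text
clock: 1.92
position: [0.2825, 0.3132, 0.2513]
tcp_rot: [-1.567, -0.118, 0.118]
wrist_force: [1.6, -0.4, 0.4]
grip_width: -0.0002
```

Call:
{"fn": "step_arm", "kwargs": {"moves": [[[1,0,-2.6],0],[[1,0,-2.6],0],[[1,0,-2.6],0],[[1,0,-2.6],0],[[1,0,-2.6],0],[[1,0,-2.6],0],[[1,0,-2.6],0],[[1,0,-2.6],0],[[1,0,-2.6],0],[[0,0,0],0]]}}

```text
clock: 2.75
position: [0.4078, 0.0931, 0.2514]
tcp_rot: [-1.57, -0.115, 0.114]
wrist_force: [0.6, -0.2, -0.1]
grip_width: 0.0
```

```bash
python3 -c "
from plan import *
plan([.557,-.179,.18],(.989,.149))
s=robot.sense();f=robot.grab_frame('wrist');cv2.imwrite('pics/w1.png',f['frame'][:,:,::-1])
tcp=(s['position'],s['tcp_rot'])
print(blobs(f['frame'],(0,160,60),(6,255,255))[0][:3],blobs(f['frame'],(100,120,30),(130,255,255))[0][:3])
"
```

```text
t 2.75 pos [0.4078 0.0931 0.2514] F [ 0.6 -0.2 -0.1] w 0.0
tool shift cm [ 10.82   7.2  -29.07]
W [[0.989, 0.001, -0.145], [0.145, -0.002, 0.989], [0.001, -1.0, -0.002]]
turn -0.0040537146563946825
[] [(np.int32(109), np.float64(355.2), np.float64(333.4), np.int32(347), np.int32(325), np.int32(16), np.int32(18))]
```

View pics/w1.png

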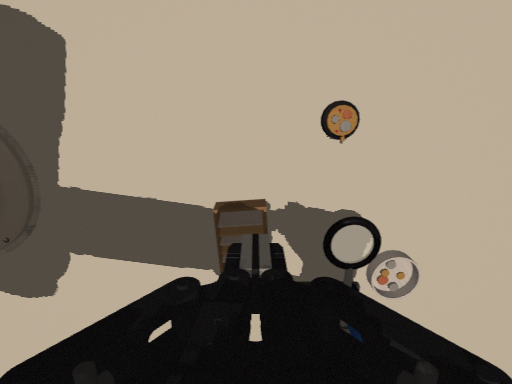

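The wrist view shows the lens at (352,243), the movement at (341,120) and a sliver of the post at (355,333). I use these to check the axis.

```bash
python3 -c "
from plan import *
s=robot.sense();f=robot.grab_frame('wrist');tcp=(s['position'],s['tcp_rot'])
print('lens',onz(f,352,243,.098,tcp),'mov',onz(f,341,120,.016,tcp))
"
```

```text
lens [0.52464034 0.0364229  0.098     ] mov [0.50553635 0.16320841 0.016     ]
```

Call:
{"fn": "step_arm", "kwargs": {"moves": [[[1.1,0,-2.9],0],[[1.1,0,-2.9],0],[[1.1,0,-2.9],0],[[1.1,0,-2.9],0],[[1.1,0,-2.9],0],[[1.1,0,-2.9],0],[[1.1,0,-2.9],0],[[1.1,0,-2.9],0],[[1.1,0,-2.9],0],[[1.0,0,-2.9],0]]}}

```text
clock: 3.68
position: [0.558, -0.1735, 0.2512]
tcp_rot: [-1.567, -0.119, 0.119]
wrist_force: [0.4, 0.2, 0.2]
grip_width: 0.0001
```

```bash
python3 -c "
from plan import *
plan([.557,-.179,.14],(.989,.149))
for n in ('scene','top'):
  f=robot.grab_frame(n);r=(120,100,340,270)
  cv2.imwrite('pics/%s2.png'%n,cv2.resize(f['frame'][r[1]:r[3],r[0]:r[2],::-1],None,fx=3,fy=3))
"
```

```text
t 3.68 pos [ 0.558  -0.1735  0.2512] F [0.4 0.2 0.2] w 0.0001
tool shift cm [-0.18 11.11 -0.54]
W [[0.989, -0.0, -0.151], [0.151, 0.001, 0.989], [-0.0, -1.0, 0.001]]
turn 0.002233065618091322
```

View pics/scene2.png

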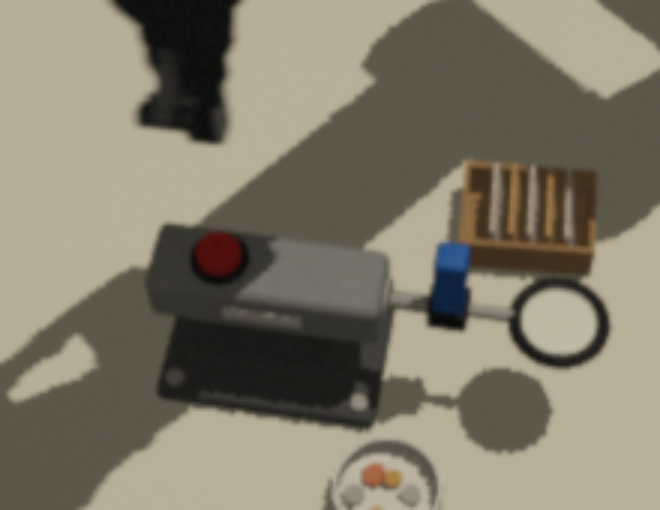

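The view shows the shut fingers above and behind the button in the image, at about (185,130), with nothing in the way. I go down now.

Call:
{"fn": "step_arm", "kwargs": {"moves": [[[-0.1,1.5,-0.2],0],[[-0.1,1.5,-0.2],0],[[0,1.5,0],0],[[0,1.5,0],0],[[0,1.5,0],0],[[0,1.0,0],0],[[0,0.5,0],0],[[0,0.5,0],0],[[0,0,0],0],[[0,0,0],0]]}}

```text
clock: 4.62
position: [0.5561, -0.178, 0.1569]
tcp_rot: [-1.568, -0.119, 0.118]
wrist_force: [-0.1, -0.4, -0.1]
grip_width: 0.0001
```

```bash
python3 -c "
from plan import *
plan([.557,-.179,.1235],(.989,.149))
for n in ('scene','top'):
  f=robot.grab_frame(n);r=(120,100,340,270)
  cv2.imwrite('pics/%s3.png'%n,cv2.resize(f['frame'][r[1]:r[3],r[0]:r[2],::-1],None,fx=3,fy=3))
"
```

```text
t 4.62 pos [ 0.5561 -0.178   0.1569] F [-0.1 -0.4 -0.1] w 0.0001
tool shift cm [ 0.07  3.34 -0.11]
W [[0.989, 0.001, -0.15], [0.15, -0.0, 0.989], [0.001, -1.0, -0.0]]
turn 0.0007555246137202332
```

View pics/scene3.png

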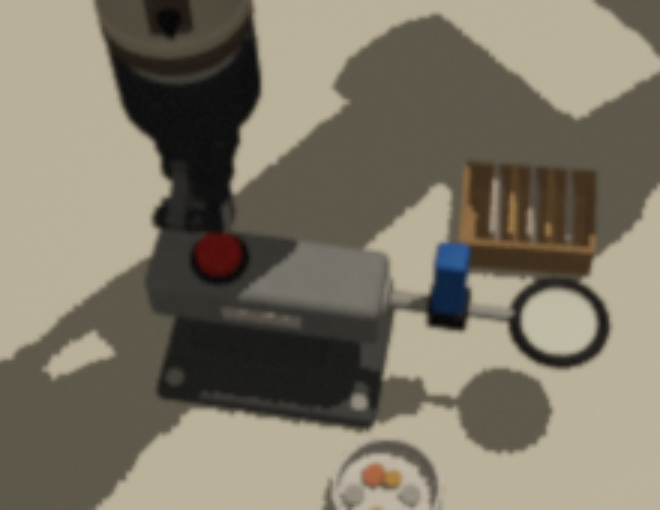

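View pics/top3.png

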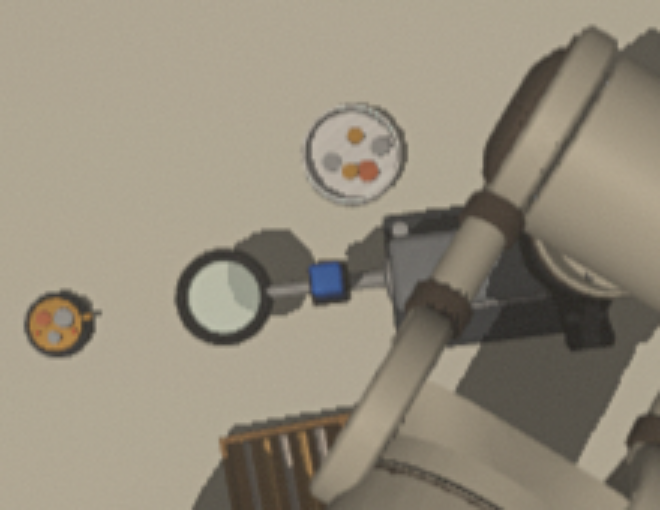

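```bash
python3 -c "
from plan import *
f=robot.grab_frame('scene');R=np.array(f['R']);t=np.array(f['t']);fl=192/np.tan(np.radians(f['fov_y'])/2)
def pr(X):
  c=R@np.array(X)+t; return (np.array([fl*c[0]/c[2]+f['cx'],fl*c[1]/c[2]+f['cy']])-[120,100])*3
s=robot.sense()
print(pr(s['position']),pr([.557,-.179,.129]))
print(robot.sense()['clock'])
r=(155,130,225,190)
cv2.imwrite('pics/s4.png',cv2.resize(f['frame'][r[1]:r[3],r[0]:r[2],::-1],None,fx=10,fy=10,interpolation=cv2.INTER_CUBIC))
"
```

```text
[218.78662305 222.30960239] [222.27414485 247.6056465 ]
4.7667
```

View pics/s4.png

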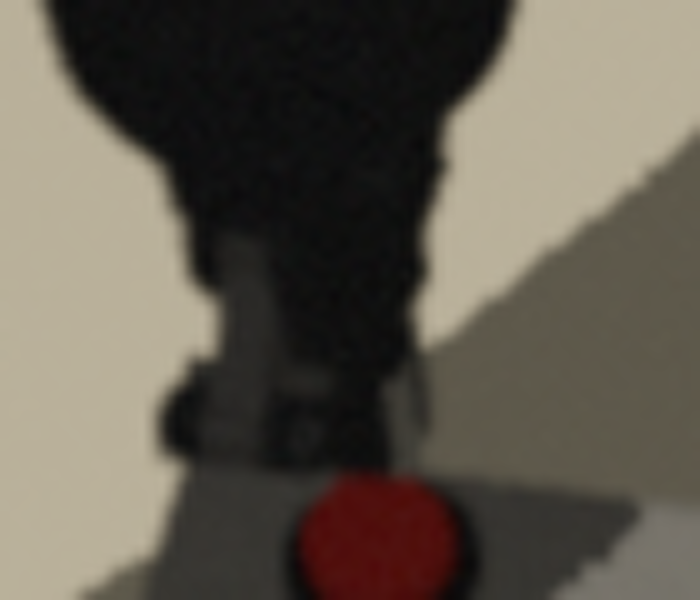

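Call:
{"fn": "step_arm", "kwargs": {"moves": [[[0.3,0.5,-0.2],0],[[0,0.5,0],0],[[0,0.5,0],0],[[0,0.5,0],0],[[0,0.3,0],0],[[0,0.3,0],0],[[0,0,0],0],[[0,0,0],0],[[0,0,0],0],[[0,0,0],0]]}}

```text
clock: 5.6
position: [0.5592, -0.1798, 0.1306]
tcp_rot: [-1.568, -0.118, 0.117]
wrist_force: [0.1, 0.6, 0.5]
grip_width: 0.0001
```

Call:
{"fn": "step_arm", "kwargs": {"moves": [[[0,0.2,0],0],[[0,0.2,0],0],[[0,0.2,0],0],[[0,0.2,0],0],[[0,0,0],0],[[0,0,0],0],[[0,0,0],0],[[0,0,0],0],[[0,0,0],0],[[0,0,0],0]]}}

```text
clock: 6.43
position: [0.5596, -0.1802, 0.123]
tcp_rot: [-1.569, -0.119, 0.117]
wrist_force: [-0.7, -1.5, 5.3]
grip_width: 0.0001
```

```bash
python3 -c "
from plan import *
for n in ('scene','top'):
  f=robot.grab_frame(n);r=(120,100,340,270)
  print(n,blobs(f['frame'],(100,120,30),(130,255,255))[0][:2])
  cv2.imwrite('pics/%s5.png'%n,cv2.resize(f['frame'][r[1]:r[3],r[0]:r[2],::-1],None,fx=3,fy=3))
"
```

```text
scene [(np.int32(244), np.float64(293.7), np.float64(195.7), np.int32(287), np.int32(184), np.int32(14), np.int32(24))]
top [(np.int32(90), np.float64(204.4), np.float64(195.4), np.int32(200), np.int32(191), np.int32(10), np.int32(10))]
```

View pics/scene5.png

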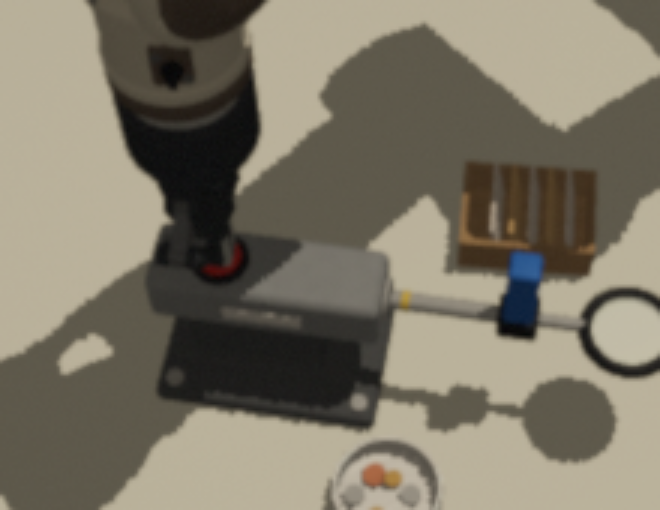

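The button is down at 5.3 N, the loupe has sprung out, and the yellow band shows at (405,299). The post is now at (523,290) in this crop. Next I measure the post and rise.

```bash
python3 -c "
from plan import *
T=robot.grab_frame('top');S=robot.grab_frame('scene')
def topface(f,n):
  hsv=cv2.cvtColor(f['frame'],cv2.COLOR_RGB2HSV)
  b,m,l=blobs(f['frame'],(100,100,30),(130,255,255))
  x,y,w,h=[int(v) for v in b[0][3:7]]
  cv2.imwrite('pics/p_%s.png'%n,cv2.resize(f['frame'][y-8:y+h+8,x-8:x+w+8,::-1],None,fx=14,fy=14,interpolation=cv2.INTER_NEAREST))
  print(n,b[0],x-8,y-8)
topface(T,'t');topface(S,'s')
print(onz(T,205,196,.158),onz(S,295,188,.158))
"
```

```text
t (np.int32(105), np.float64(204.6), np.float64(195.6), np.int32(200), np.int32(190), np.int32(11), np.int32(12)) 192 182
s (np.int32(251), np.float64(293.7), np.float64(195.6), np.int32(287), np.int32(184), np.int32(14), np.int32(25)) 279 176
[0.52756105 0.00755761 0.158     ] [0.52982544 0.00564592 0.158     ]
```

View pics/p_t.png

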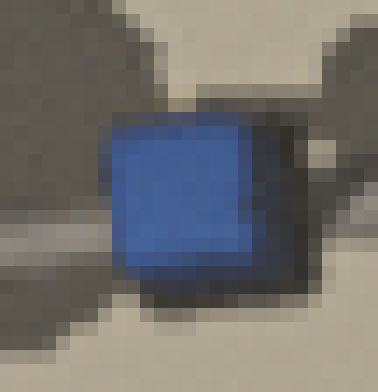

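View pics/p_s.png

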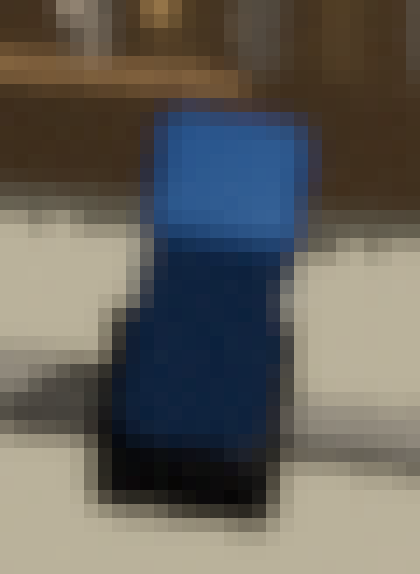

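Call:
{"fn": "step_arm", "kwargs": {"moves": [[[0,-1,0],0],[[0,-2,0],0],[[0,-2,0],0],[[0,-2,0],0],[[0,-2,0],0],[[0,-2,0],0],[[0,-1,0],0],[[0,0,0],0],[[0,0,0],0],[[0,0,0],0]]}}

```text
clock: 7.47
position: [0.5583, -0.1793, 0.2405]
tcp_rot: [-1.566, -0.116, 0.12]
wrist_force: [-0.7, 1.1, -0.9]
grip_width: 0.0003
```

```bash
python3 -c "
from plan import *
plan([.5285,.007,.22],(.989,.149))"
```

```text
t 7.47 pos [ 0.5583 -0.1793  0.2405] F [-0.7  1.1 -0.9] w 0.0003
tool shift cm [-0.15  2.08 18.86]
W [[0.989, -0.003, -0.149], [0.149, 0.002, 0.989], [-0.002, -1.0, 0.002]]
turn 0.0004816141285514378
```

Call:
{"fn": "step_arm", "kwargs": {"moves": [[[0,0,1.5],0],[[0,0,2.5],0],[[0,0,2.5],0],[[0,0,2.5],0],[[0,0,2.5],0],[[0,0,2.5],0],[[0,0,2.5],0],[[-0.1,0,1.5],0],[[0,0,0.8],0],[[0,0,0],0]], "gripper": -1}}

```text
clock: 8.3
position: [0.529, 0.0079, 0.2413]
tcp_rot: [-1.567, -0.118, 0.121]
wrist_force: [-0.7, -0.4, 1.2]
grip_width: 0.0852
```

```bash
python3 -c "
from plan import *
plan([.5285,.007,.118],(.989,.149))
s=robot.sense();f=robot.grab_frame('wrist');tcp=(s['position'],s['tcp_rot'])
cv2.imwrite('pics/w6.png',f['frame'][:,:,::-1])
for b in blobs(f['frame'],(100,100,20),(130,255,255))[0][:3]: print(*b)
"
```

```text
t 8.3 pos [0.529  0.0079 0.2413] F [-0.7 -0.4  1.2] w 0.0852
tool shift cm [-0.05 12.33 -0.1 ]
W [[0.988, -0.002, -0.152], [0.152, 0.001, 0.988], [-0.002, -1.0, 0.001]]
turn 0.0028546968495043712
859 256.4 192.3 244 174 25 37
```

View pics/w6.png

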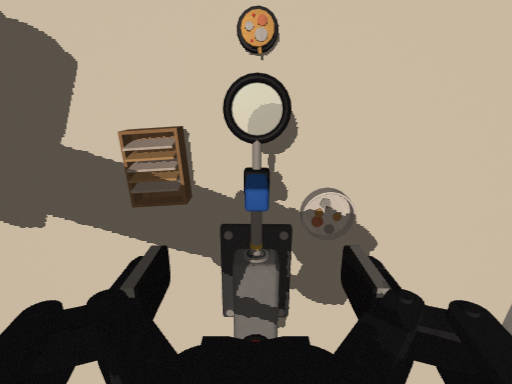

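The wrist view shows the post at (256,192) between the open fingers and in line with the tool. The lens is at (257,109) and the movement at (258,29).

```bash
python3 -c "
from plan import *
s=robot.sense();f=robot.grab_frame('wrist');tcp=(s['position'],s['tcp_rot'])
print(onz(f,256.8,200,.158,tcp),onz(f,256.8,190,.158,tcp),onz(f,256.8,211,.158,tcp),'lens',onz(f,257,108,.099,tcp),'mov',onz(f,258,28,.017,tcp))
"
```

```text
[0.53147416 0.00554928 0.158     ] [0.53018465 0.01389892 0.158     ] [ 0.53292449 -0.00384176  0.158     ] lens [0.52111475 0.07539035 0.099     ] mov [0.50973054 0.15877953 0.017     ]
```

Call:
{"fn": "step_arm", "kwargs": {"moves": [[[0.1,1.0,-0.1],0],[[0,1.5,0],0],[[0,1.5,0],0],[[0,1.5,0],0],[[0,1.5,0],0],[[0,1.5,0],0],[[0,1.5,0],0],[[0,1.3,0],0],[[0,0.8,0],0],[[0,0.2,0],0]]}}

```text
clock: 9.23
position: [0.5298, 0.0046, 0.1169]
tcp_rot: [-1.567, -0.114, 0.12]
wrist_force: [-1.1, 0.0, -0.4]
grip_width: 0.0851
```

Call:
{"fn": "step_arm", "kwargs": {"moves": [[[0,0,0],0],[[0,0,0],0],[[0,0,0],0],[[0,0,0],0],[[0,0,0],0],[[0,0,0],0],[[0,0,0],0],[[0,0,0],0],[[0,0,0],0],[[0,0,0],0]], "gripper": 1, "grip_force": 60}}

```text
clock: 10.07
position: [0.5306, 0.0051, 0.12]
tcp_rot: [-1.568, -0.117, 0.119]
wrist_force: [-4.8, -0.1, 6.5]
grip_width: 0.0194
```

```bash
python3 -c "
from plan import *
plan([.5185,.086,.118],(.989,.149))
f=robot.grab_frame('scene');r=(120,100,360,270)
cv2.imwrite('pics/s7.png',cv2.resize(f['frame'][r[1]:r[3],r[0]:r[2],::-1],None,fx=3,fy=3))
f=robot.grab_frame('wrist');cv2.imwrite('pics/w7.png',f['frame'][:,:,::-1])
"
```

```text
t 10.07 pos [0.5306 0.0051 0.12  ] F [-4.8 -0.1  6.5] w 0.0194
tool shift cm [0.01 0.2  8.18]
W [[0.989, -0.001, -0.15], [0.15, -0.0, 0.989], [-0.001, -1.0, -0.0]]
turn 0.0006181461146520175
```

View pics/s7.png

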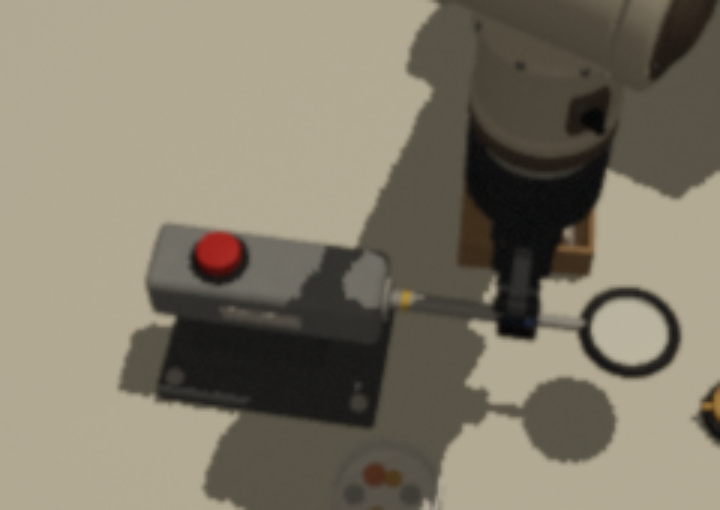

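View pics/w7.png

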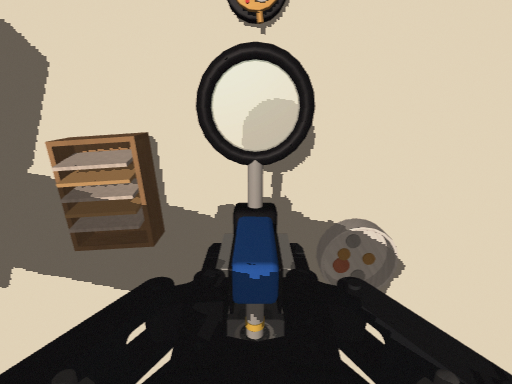

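The post is gripped (19.4 mm opening), the yellow band still shows and the lens is clear of the fingers. I start pulling.

Call:
{"fn": "step_arm", "kwargs": {"moves": [[[0,-0.1,0.3],0],[[0,0,0.5],0],[[0,0,0.6],0],[[0,0,0.6],0],[[0,0,0.6],0],[[0,0,0.6],0],[[0,0,0.5],0],[[0,0,0.3],0],[[0,0,0],0],[[0,0,0],0]]}}

```text
clock: 11.0
position: [0.5247, 0.0443, 0.1201]
tcp_rot: [-1.569, -0.117, 0.119]
wrist_force: [-2.9, -5.0, -0.4]
grip_width: 0.0194
```

Call:
{"fn": "step_arm", "kwargs": {"moves": [[[0,0,0.3],0],[[0,0,0.5],0],[[0,0,0.6],0],[[0,0,0.6],0],[[0,0,0.6],0],[[0,0,0.5],0],[[0,0,0.3],0],[[0,0,0.2],0],[[0,0,0],0],[[0,0,0],0]]}}

```text
clock: 11.83
position: [0.5195, 0.0794, 0.1201]
tcp_rot: [-1.57, -0.117, 0.119]
wrist_force: [-1.6, -6.8, -1.5]
grip_width: 0.0191
```

```bash
python3 -c "
from plan import *
plan([.5187,.0842,.12],(.989,.149))
f=robot.grab_frame('scene');r=(160,100,400,270)
cv2.imwrite('pics/s8.png',cv2.resize(f['frame'][r[1]:r[3],r[0]:r[2],::-1],None,fx=3,fy=3))
"
```

```text
t 11.83 pos [0.5195 0.0794 0.1201] F [-1.6 -6.8 -1.5] w 0.0191
tool shift cm [-0.    0.01  0.48]
W [[0.989, -0.001, -0.15], [0.15, -0.002, 0.989], [-0.001, -1.0, -0.002]]
turn 0.0007401321618428903
```

View pics/s8.png

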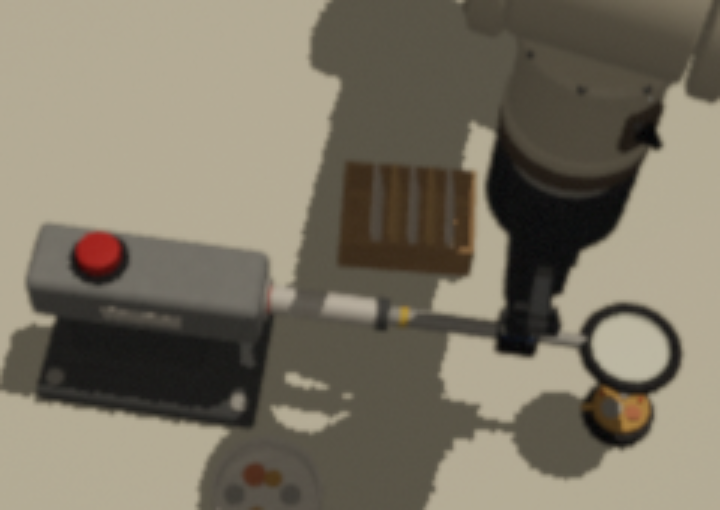

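The force follows the return spring and the red band is just starting to show at (268,297). I pull the rest of the way and on to the stop.

Call:
{"fn": "step_arm", "kwargs": {"moves": [[[0,0,0.1],0],[[0,0,0.1],0],[[0,0,0.1],0],[[0,0,0.1],0],[[0,0,0.1],0],[[0,0,0.1],0],[[0,0,0],0],[[0,0,0],0],[[0,0,0],0],[[0,0,0],0]]}}

```text
clock: 12.72
position: [0.5187, 0.0844, 0.1201]
tcp_rot: [-1.571, -0.117, 0.119]
wrist_force: [-0.3, -9.3, -2.9]
grip_width: 0.0194
```

Call:
{"fn": "step_arm", "kwargs": {"moves": [[[0,0,0.1],0],[[0,0,0.1],0],[[0,0,0],0],[[0,0,0],0],[[0,0,0],0],[[0,0,0],0],[[0,0,0],0],[[0,0,0],0],[[0,0,0],0],[[0,0,0],0]]}}

```text
clock: 13.55
position: [0.5187, 0.0845, 0.1199]
tcp_rot: [-1.575, -0.117, 0.118]
wrist_force: [-0.1, -17.3, -4.3]
grip_width: 0.0192
```

```bash
python3 -c "
from plan import *
plan([.5187,.0842,.12],(.989,.149))
for n,r in (('scene',(160,100,400,270)),('top',(100,100,340,270))):
  f=robot.grab_frame(n)
  cv2.imwrite('pics/%s9.png'%n,cv2.resize(f['frame'][r[1]:r[3],r[0]:r[2],::-1],None,fx=3,fy=3))
s=robot.sense();f=robot.grab_frame('wrist');cv2.imwrite('pics/w9.png',f['frame'][:,:,::-1])
"
```

```text
t 13.55 pos [0.5187 0.0845 0.1199] F [ -0.1 -17.3  -4.3] w 0.0192
tool shift cm [-0.01 -0.01 -0.03]
W [[0.989, -0.0, -0.149], [0.149, -0.007, 0.989], [-0.001, -1.0, -0.007]]
turn 0.0005074545581705013
```

View pics/scene9.png

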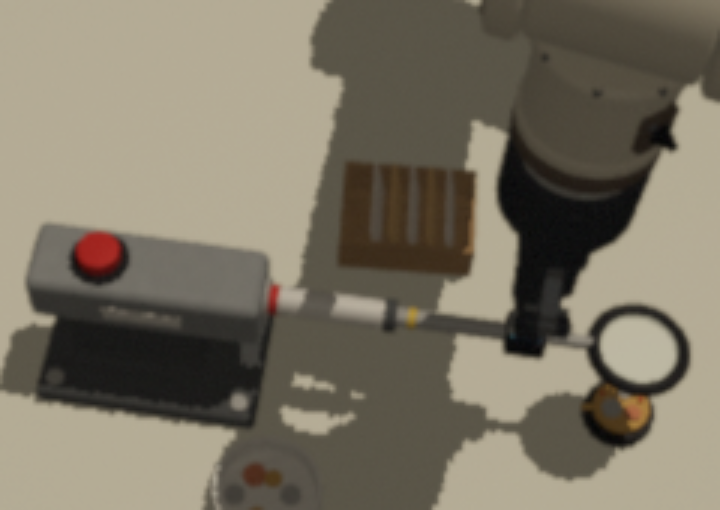

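View pics/w9.png

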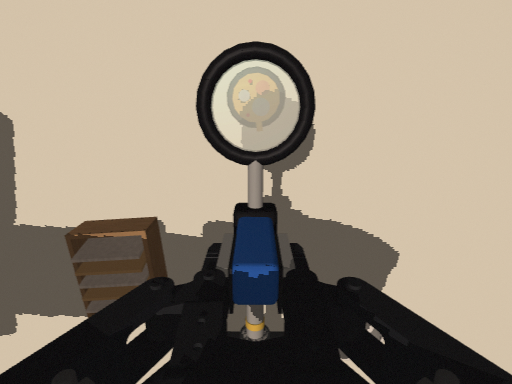

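View pics/top9.png

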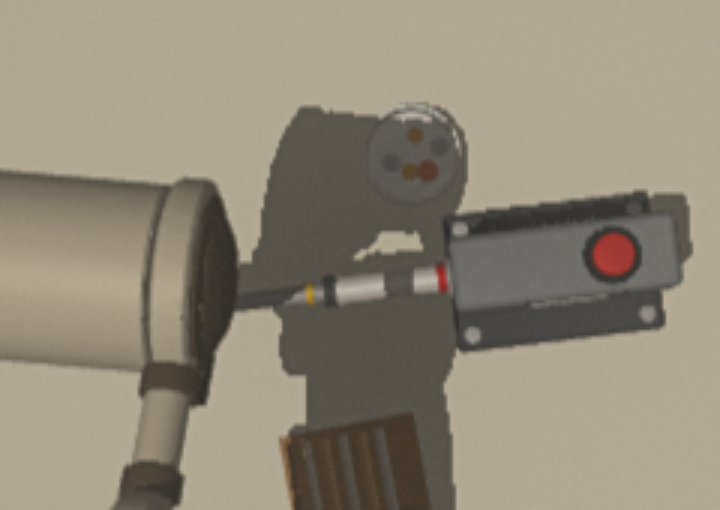

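At the stop, the red band is fully out at (272,299), the yellow band shows, and the movement appears inside the lens at (256,97) in the wrist view. One last numeric check, then I hand in.

```bash
python3 -c "
from plan import *
s=robot.sense();f=robot.grab_frame('wrist');tcp=(s['position'],s['tcp_rot'])
l=onz(f,256,104,.097,tcp);m=onz(f,255.5,97,.018,tcp);print(l,m,np.linalg.norm((l-m)[:2]))
s=robot.sense();print(s['clock'],s['position'],s['wrist_force'],s['grip_width'],np.abs(s['qd']).max())
robot.job_done()
"
```

```text
[0.50883906 0.15692727 0.097     ] [0.50790701 0.16122504 0.018     ] 0.004397678737241564
13.75 [0.51872291 0.08452095 0.11991879] [  0.41101636 -17.30134146  -3.51220347] 0.019298493771372195 0.0019488899872180593
the job is handed in; nothing more can be done
```

The job is handed in at 13.75 s with the arm still holding the loupe fully out; no verdict was reported.

I pressed the red button with the shut fingers (5.3 N). The loupe sprang out to its first stop, with the yellow band showing. I then gripped the blue post across its sides at 60 N and pulled about 80 mm to the second stop.

**Last checks:**
- **Second stop:** the red band is fully out. The wrist force rose from about 9 to 17 N over the last 2 mm commanded while the tool barely moved, so the loupe is bearing on the hard stop.
- **Grip:** the post is held at 19.3 mm opening, and the arm is still.
- **Lens position:** the wrist camera puts the lens centre about 4 mm from the movement's centre (limit 20 mm).
- **Other objects:** in the pictures the movement, tin and carton look unmoved, and the fingers never came near the lens.

**Differences between measurements:** the three cameras differed by up to 4 mm on the lens and 6 to 9 mm on the button, tin and carton. I used averages for the button and the post. No check failed.

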